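# Tip the standing carton flat and shut the pull-out tray

## Task

The pull-out tray under the wooden shelf will not go in, because the tea carton in it is standing on end and is too tall. Using only your fingertips, push the carton over by its top, without gripping, squeezing or lifting it, so that it falls flat inside its own bay of the tray; then push the tray by its front all the way home under the shelf. Leave the tin standing in the other bay and do not disturb anything else.

Things in the scene. Friction and masses are not known exactly. Their poses are not given: they have to be found in the camera images.
- carton: Green-and-white tea carton, 76 (x) x 71 (y) x 126 mm (z), 0.15 to 0.30 kg, standing on end on the tray floor at the outer end of the left or right bay; its top is 136 mm above the worktop. Origin: centre of the end it stands on, z up its length, y roughly along the tray's width. Tipped over its lower inner edge, towards the tray's middle, it fits the bay with 5 to 15 mm to spare.
- carton_mid (a point): Middle of the carton: 63 mm from each end, 38 mm and 35.5 mm from its sides. Its axes are the carton's.
- tin: Low tin, 75 mm diameter, 58 mm tall, standing in the bay that the carton is not in (low enough to go under the shelf). Origin: centre of its underside, z up.
- tray (a joint): Slide of the pull-out tray, m: 0 pulled right out towards the robot (start), 0.105 fully home at its stop. Grows as the front is pushed away from the robot. Runs stiffly (about 2.5 N of friction) and stays where it is left; nothing latches.
- tray_front (a point): Centre of the outer face of the tray's front, 29 mm above the worktop. x points along the slide, into the shelf; y along the front, to the left; z up. The front is 480 mm wide, 12 mm thick and reaches from 3 mm to 55 mm above the worktop, but only to 37 mm in the middle 150 mm (finger notch). Any part of it may be pushed.
- bay_left (a point): Centre of the floor of the tray's left bay (towards +y), 10 mm above the worktop; axes as tray_front. Each bay's floor is 104 mm along x and 220 mm along y. The divider between the bays is 6 mm thick and stands 22 mm over the floor, like the back wall; the outer walls stand 30 mm over it.
- bay_right (a point): Centre of the floor of the right bay, the mirror image of the left one.
- organiser: The fixed wooden shelf, 150 mm deep (x), 500 mm wide (y), on two side panels; the underside of its board is 112 mm and its top 128 mm above the worktop. Origin: its centre at worktop height; its front edge lies at x = -75 mm. x points away from the robot. A wall cupboard overhangs the worktop from 0.59 m ahead of the robot's base, 0.49 m up: keep the wrist and arm clear of it.
- jar_a: Spice jar with dark cap, 41 mm diameter, 105 mm tall, on the shelf's top; leave alone. Origin: centre of the underside.
- jar_b: The second spice jar, same size, on the shelf's top; leave alone. Origin: centre of the underside.
- salt: Salt shaker, 44 mm diameter, 90 mm tall, on the shelf's top; leave alone. Origin: centre of the underside.
- mug: Pale mug standing upside down, 82 mm diameter, 94 mm tall, on the worktop to the right; leave alone. Origin: centre of the underside.
- spoon: Teaspoon, 130 mm long, lying on the worktop to the right; leave alone. Origin: its middle.
- jam: Jam jar with a red lid, 65 mm diameter, 86 mm tall, on the worktop to the left; leave alone. Origin: centre of the underside.

How it is judged:
By the outcome, as a careful person would: the job done as asked, in the order asked, and still so for the second after the job is handed in, with the robot touching nothing.
It also fails if it takes over 45 s, if anything falls off the work surface, if the arm or the gripper's body presses on something with over 40 N, if the wrist force passes 120 N, or if a joint passes its speed limit or range.

## Robot

A 6-joint arm with a two-finger parallel gripper is mounted at the origin on a cart in front of the work surface, level with it; the furniture and walls round the work are solid. World frame = base frame: x ahead of the robot, y to its left, z up, the work surface at z = 0. Lengths are in mm, angles in rad, forces in N, time in s.
With the tool pointing down it reaches from about 375 to 750 mm from the base axis. Payload 9 kg.
Tool frame: the origin (TCP) lies at the very end of the fingers, on their centre line; the grasp point (between the pads) lies 19 mm behind it; z points along the fingers, y is the line along which they close (so a half turn about z gives the same grasp; the last joint's range is limited). The gripper opens to 85 mm and grips with 20 to 120 N. Pads are 22 mm wide; open, the fingers measure 114 mm over their backs; the gripper's body (76 mm by 85 mm) begins 54 mm behind the grasp point. The pads swing forward as they close: fully open they stand 13 mm farther back than shut.
Start: joints at [1.033, 0.104, 0.097, 1.564, 0, 1.353], TCP at [188.631, 569.61, 231.331] pointing down, gripper open.
Joint ranges: [-2.99, 2.99], [-0.84, 1.86], [-1.1, 1.16], [-1.84, 2.11], [-1.51, 1.56], [-3.14, 3.14]. Speed limits (rad/s): [2.22, 2.22, 2.57, 3.14, 3.14, 3.14].

## Interface

Orientations are given as a unit quaternion [x, y, z, w].
In Python, from bench import monitor, viewer, order gives the robot as it stands. The module is installed in compiled form; this text tells all that it offers.
- The arm moves only by the tool jog_arm, never from a script. Its argument "targets" is a list of rows, each a list of 5 numbers: the closure, from -1 (fully open) to 1 (shut), then the shift along the tool's x, y, z in units of 0.025 m (1.0 is 0.025 m), then the turn about the tool's z in units of 5 degrees (1.0 is 5 degrees). A call has exactly 8 rows; each row shifts and turns the commanded pose from where the row before left it, along the tool's axes as they then stand; what a row does not reach is not made up. A row lasts 1/12 s, in which the tool goes at most 41.7 mm and 7.16 degrees, less where a joint would pass 70% of its speed; a pose out of reach is approached as far as the arm can. A call with a number of a shift or a turn outside -1 to 1 is refused whole. A call with a gripper value outside its range is refused whole. The fingers move at their own pace and stop on an object; "grip_force" is the grip in N (left out, the last holds). Time passes only in rows, so rows that do not move let the fingers close, or fill a call up. It gives the time, the measured TCP pose, the force, the opening and the grip force at its end, in the units of the state.
- monitor.sense(): the state, without advancing time (a new reading comes with each control period).
- viewer.read_camera(name): name is "scene" or "top" or "wrist"; returns a dict with "color" (400x640x3 uint8, red, green, blue), "range_z" (400x640 float32, mm along the optical axis (not along the pixel's ray), 0 where there is no reading), "vertical_fov" (degrees; the focal length in pixels is half the picture's height over the tangent of half this angle, whatever the lens; pixels are square), "cx", "cy" (the principal point, pixels), "dist_coeffs" ([k1, k2, p1, p2, k3] as OpenCV has them; the pictures are not rectified), "R" (3x3) and "t" (3): a world point X has camera coordinates R X + t. Camera axes: x right, y down, z forward; pixel columns grow to the right and rows downward; lengths in mm; the calibration is good to about 2 mm. A picture is of the moment at which its call begins.
- order.hand_in(): hands the job in; it is judged then, once.
The state is a dict: "time_s": time; "joint_pos": joint angles; "qvel": joint speeds; "joint_torque": joint torques, N m; "ee_pos": TCP position; "orientation": TCP orientation; "ft_force": force on the tool from outside, world axes, zero at the start; "moment": the same for the moment, N m; "width": finger opening in mm; "gripper_force": force on a finger pad.
Only numpy, scipy, OpenCV 4.12 (cv2) and the standard library are available. Lean on these libraries where they do the work, as an engineer would, in place of code of your own. Each camera call takes 0.05 s, during which the arm holds its last target. There are 200 camera calls.

## Working session

There is one attempt and no reset: what is moved stays moved. The work goes in short steps, Python scripts to look and compute and a tool call to move; the robot and the scene stay as the last step left them, time stands still between calls to the robot, and variables do not carry over. Pictures are saved under pics/ and viewed, at most 10 in all, crops included, and the job is handed in when it is done.

Besides the shell and the picture viewer there is one more tool, called after "Request:" by a JSON object that holds its "api" and its "payload". jog_arm: Moves the arm, as the interface text tells. Its arguments: {"type":"object","properties":{"targets":{"type":"array"},"grip_force":{"type":"number"}},"required":["targets"]}

```bash
mkdir -p pics
cat > h.py <<'E'
import numpy as np, cv2
from bench import monitor, viewer, order
def cam(n, save=None):
    c=viewer.read_camera(n)
    if save: cv2.imwrite(f'pics/{save}.png', c['color'][:,:,::-1])
    return c
def K(c):
    f=200/np.tan(np.radians(c['vertical_fov'])/2)
    return np.array([[f,0,c['cx']],[0,f,c['cy']],[0,0,1.]])
def rays(c,uv):
    p=cv2.undistortPoints(np.float64(uv).reshape(-1,1,2),K(c),np.float64(c['dist_coeffs'])).reshape(-1,2)
    return np.c_[p,np.ones(len(p))]
def plane(c,uv,z):
    R,t=np.array(c['R']),np.array(c['t']); o=-R.T@t; d=rays(c,uv)@R
    return o+d*((z-o[2])/d[:,2])[:,None]
def cloud(c):
    v,u=np.mgrid[0:400,0:640]; uv=np.c_[u.ravel(),v.ravel()]
    z=c['range_z'].ravel(); P=(rays(c,uv)*z[:,None]-np.array(c['t']))@np.array(c['R'])
    P[z==0]=np.nan
    return P.reshape(400,640,3)
E
python3 - <<'E'
from h import *
print(monitor.sense())
for n in('scene','top'):
    c=cam(n,n); print(n,c['R'],c['t'],c['vertical_fov'])
a=[cv2.imread(f'pics/{n}.png') for n in('scene','top')]
cv2.imwrite('pics/both.png',cv2.resize(np.vstack(a),(480,600)))
E
```

```text
{'time_s': 0.0, 'joint_pos': array([ 1.03332010e+00,  1.04666952e-01,  9.64562926e-02,  1.56388970e+00,
       -2.31173424e-05,  1.35310048e+00]), 'qvel': array([0.00036753, 0.00187607, 0.00076413, 0.00061034, 0.00034079,
       0.00101635]), 'joint_torque': array([ 6.11243686e-04, -5.56927872e+01,  5.03651154e+01,  1.69947837e-02,
       -2.33023457e-04,  2.68406950e-05]), 'ee_pos': array([188.43578192, 569.29148359, 230.5341194 ]), 'orientation': array([ 1.59209755e-01,  9.87244564e-01, -6.10349567e-04, -2.29640023e-04]), 'ft_force': array([-0.34945834, -0.24630062,  0.00410299]), 'moment': array([-0.05511104,  0.05773238, -0.00655941]), 'gripper_force': 0.0, 'width': 85.33109223174999}
scene [[-0.91149961 -0.41122044  0.00813717]
 [-0.28351802  0.61385941 -0.73674566]
 [ 0.2979698  -0.67385041 -0.67612101]] [ 430.55210854  233.72980201 1691.80106293] 43.67361722450204
top [[ 0.37982148 -0.92501035  0.00956551]
 [-0.8242372  -0.3431009  -0.45046067]
 [ 0.41996271  0.16321039 -0.89274503]] [-239.96267667  446.44795847 1500.73054352] 42.30246422883471
```

View pics/scene.png

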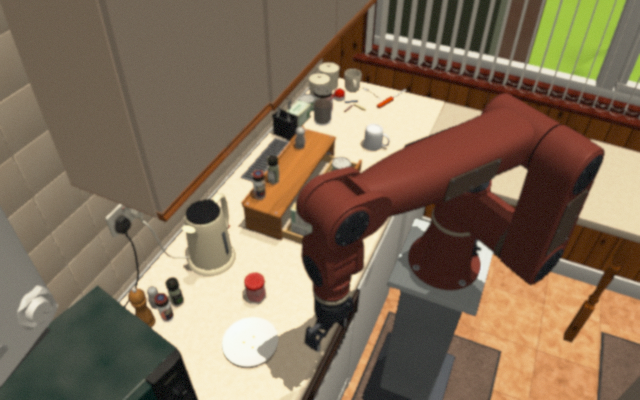

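View pics/top.png

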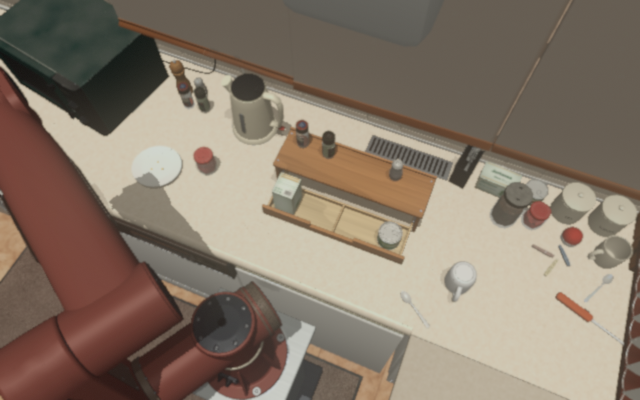

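The top view shows the carton at about (288,192), at the outer end of the left bay. The tin is at (389,235) in the right bay, and the shelf runs from (280,150) to (432,195). Next I'll measure positions.

Run:
```python
from h import *
c=cam('top'); P=cloud(c); z=P[...,2]
img=c['color']
def box(name,u0,u1,v0,v1,z0,z1):
    m=np.zeros(z.shape,bool); m[v0:v1,u0:u1]=1; m&=(z>z0)&(z<z1)
    Q=P[m]; r=cv2.minAreaRect(np.float32(Q[:,:2])); print(name,len(Q),'med z',np.median(Q[:,2]).round(1),'rect',np.round(r[0],1),np.round(r[1],1),round(r[2],2))
    return m,Q
m,Q=box('carton top',262,310,165,220,131,142)
box('shelf top',265,445,125,220,123,132)
m2,Q2=box('tin top',370,410,215,255,60,76)
m3,Q3=box('tray front hi',255,415,190,265,48,58)
print(Q3[:,:2].min(0),Q3[:,:2].max(0))
box('jar',295,310,115,140,225,240);box('jar',320,340,125,145,225,240);box('salt',385,410,150,175,205,225)
box('mug',440,480,255,300,85,100); box('jam',190,218,145,170,80,92)
o=img[180:330:1]
crop=img[100:300,240:500][:,:,::-1]
cv2.imwrite('pics/crop.png',cv2.resize(crop,None,fx=3,fy=3,interpolation=cv2.INTER_CUBIC))
```

```text
carton top 335 med z 133.8 rect [512.9  85.7] [ 85.4 128.9] 87.84
shelf top 4758 med z 126.7 rect [573.4 -94.4] [245.6 498. ] 0.53
tin top 350 med z 64.0 rect [ 491.7 -269. ] [76.7 71.9] 20.78
tray front hi 424 med z 52.7 rect [488.1 -94. ] [147.2 475.6] 2.84
[ 421.64212994 -334.81889899] [573.04920749 141.38062397]
jar 118 med z 230.7 rect [649.   93.3] [37.2 39. ] 71.92
jar 127 med z 230.8 rect [642.2   2.6] [41.9 40.1] 13.17
salt 82 med z 211.7 rect [ 646.8 -220.3] [31.4 31.6] 55.08
mug 449 med z 90.3 rect [ 439.7 -509.3] [73.2 71.7] 2.69
jam 210 med z 83.3 rect [505.7 394.4] [64.8 61.8] 72.01
```

View pics/crop.png

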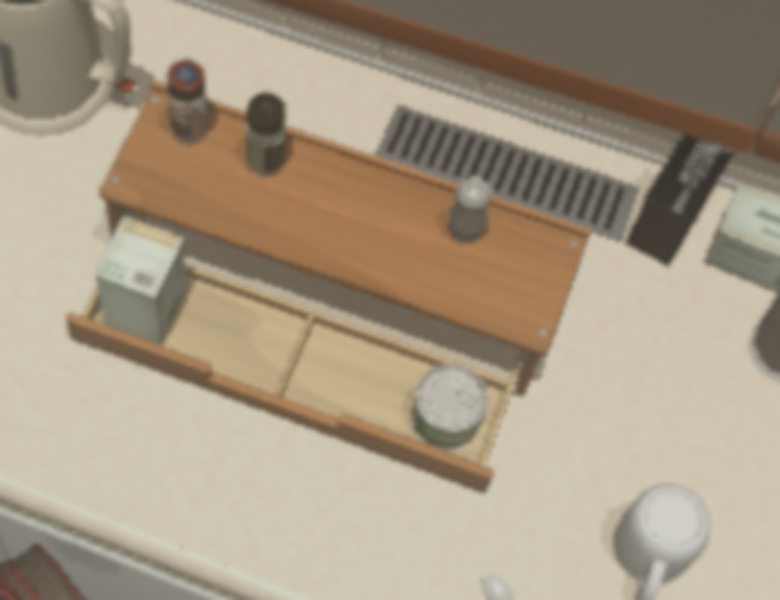

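The crop shows the carton's top-face corners at about (125,220), (186,240), (165,300) and (100,268). The tray front's top edge runs from (68,318) to (490,475), and the shelf's top front edge from (102,190) to (545,352).

Run:
```python
from h import *
c=cam('top'); P=cloud(c); z=P[...,2]
f=lambda L:np.float64(L)/3+[240,100]-.33
print('carton',plane(c,f([(125,220),(186,240),(165,300),(100,268)]),136).round(0))
print('shelf',plane(c,f([(152,88),(588,232),(545,352),(102,190)]),128).round(0))
print('front',plane(c,f([(68,318),(490,478)]),55).round(0))
print('notch',plane(c,f([(212,375),(340,428)]),37).round(0))
m=np.zeros(z.shape,bool); m[165:220,262:310]=1; m&=(z>128)&(z<142)
n,l,s,ce=cv2.connectedComponentsWithStats(m.astype(np.uint8))
for i in range(1,n):
    if s[i,4]>40:
        Q=P[l==i]; print(s[i],Q.min(0).round(),Q.max(0).round(),np.median(Q[:,2]), cv2.minAreaRect(np.float32(Q[:,:2])))
m=np.zeros(z.shape,bool); m[190:265,255:415]=1; m&=(z>48)&(z<60)
Q=P[m]; 
for y in range(-340,150,30):
    q=Q[(abs(Q[:,1]-y)<15)]; q=q[q[:,0]<470]
    if len(q): print(y,len(q),np.percentile(q[:,0],[5,50,95]).round(1))
print('cam',-np.array(c['R']).T@np.array(c['t']))
```

```text
carton [[518. 110. 136.]
 [521.  42. 136.]
 [449.  34. 136.]
 [457. 110. 136.]]
shelf [[ 684.  154.  128.]
 [ 695. -340.  128.]
 [ 546. -340.  128.]
 [ 546.  150.  128.]]
front [[ 425.  140.   55.]
 [ 427. -333.   55.]]
notch [[ 430.  -24.   37.]
 [ 426. -171.   37.]]
[272 172  29  28 440] [447.  44. 128.] [526. 114. 142.] 132.93557591276036 ((486.4112243652344, 79.03047180175781), (78.23931884765625, 68.935302734375), 1.0367096662521362)
-340 11 [426.7 433.2 437.3]
-310 35 [426.3 431.7 437.7]
-280 51 [426.4 435.7 464. ]
-250 50 [426.2 434.6 462.2]
-220 33 [425.1 430.4 436.2]
-190 34 [426.2 430.7 436.5]
-160 8 [424.  431.6 434.5]
-10 31 [423.  428.9 435.4]
20 33 [423.9 428.8 435.1]
50 47 [423.5 430.8 458.6]
80 49 [422.8 430.  451.5]
110 35 [423.9 430.4 451.8]
140 14 [423.4 428.6 432.8]
cam [-171.12887706 -313.7260721  1543.17234591]
```

Request:
{"api": "jog_arm", "payload": {"targets": [[1, 0, 0, 0, 1], [1, 0, 0, 0, 1], [1, 0, 0, 0, 1], [1, 0, 0, 0, 1], [1, 0, 0, 0, 1], [1, 0, 0, 0, 1], [1, 0, 0, 0, 1], [1, 0, 0, 0, 1]], "grip_force": 20}}

```text
time_s: 0.87
ee_pos: [188.6, 569.5, 231.1]
orientation: [0.489, 0.872, -0.0, -0.0]
ft_force: [0.6, 0.7, 0.4]
width: -0.0
gripper_force: 0.0
```

Request:
{"api": "jog_arm", "payload": {"targets": [[1, 0, 0, 0, 1], [1, 0, 0, 0, 1], [1, 0, 0, 0, 1], [1, 0, 0, 0, 1], [1, 0, 0, 0, 1], [1, 0, 0, 0, 1], [1, 0, 0, 0, 0.34], [1, 0, 0, 0, 0]]}}

```text
time_s: 1.53
ee_pos: [188.6, 569.5, 231.1]
orientation: [0.708, 0.706, -0.0, 0.0]
ft_force: [0.0, -0.1, 0.2]
width: -0.1
gripper_force: 0.0
```

Request:
{"api": "jog_arm", "payload": {"targets": [[1, -1, 0.7, 0, 0], [1, -1, 0.7, 0, 0], [1, -1, 0.7, 0, 0], [1, -1, 0.7, 0, 0], [1, -1, 0.7, 0, 0], [1, -1, 0.7, 0, 0], [1, -1, 0.7, 0, 0], [1, -1, 0.7, 0, 0]]}}

```text
time_s: 2.2
ee_pos: [329.1, 368.3, 231.3]
orientation: [0.707, 0.708, 0.0, 0.0]
ft_force: [-0.0, -0.2, -0.5]
width: -0.1
gripper_force: 0.0
```

Request:
{"api": "jog_arm", "payload": {"targets": [[1, -1, 0.8, 0, 0], [1, -1, 0.8, 0, 0], [1, -1, 0.8, 0, 0], [1, -1, 0.8, 0, 0], [1, -1, 0.8, 0, 0], [1, -1, 0.8, 0, 0], [1, -0.6, 0.7, 0, 0], [1, 0, 0.5, 0, 0]]}}

```text
time_s: 2.87
ee_pos: [480.0, 201.7, 231.2]
orientation: [0.708, 0.706, -0.0, 0.0]
ft_force: [-0.0, -0.1, -0.5]
width: -0.0
gripper_force: 0.0
```

Request:
{"api": "jog_arm", "payload": {"targets": [[1, -0.5, 0.24, 0.6, 0], [1, -0.5, 0, 0.7, 0], [1, -0.5, 0, 0.7, 0], [1, -0.5, 0, 0.7, 0], [1, 0, 0, 0.7, 0], [1, 0, 0, 0.6, 0], [1, 0, 0, 0.36, 0], [1, 0, 0, 0, 0]]}}

```text
time_s: 3.53
ee_pos: [483.2, 154.4, 120.2]
orientation: [0.707, 0.707, -0.001, -0.001]
ft_force: [-1.1, -0.6, 0.3]
width: 0.4
gripper_force: 0.0
```

Run:
```python
from h import *
print(monitor.sense()['ee_pos'])
c=cam('top'); cv2.imwrite('pics/pre.png',cv2.resize(c['color'][100:280,220:460,::-1],None,fx=3,fy=3,interpolation=cv2.INTER_CUBIC))
```

```text
[483.21611786 154.40629372 120.22895312]
```

View pics/pre.png

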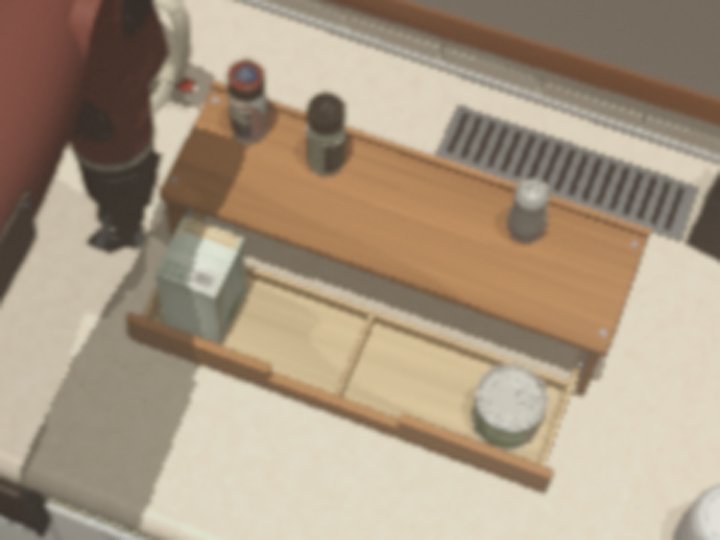

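The fingertips at (115,245) stand clear to the left of the carton, whose top is at (200,255). The tray and the tin are as before.

Request:
{"api": "jog_arm", "payload": {"targets": [[1, -0.3, 0.1, -0.1, 0], [1, -0.3, 0, 0, 0], [1, -0.3, 0, 0, 0], [1, -0.2, 0, 0, 0], [1, -0.2, 0, 0, 0], [1, -0.2, 0, 0, 0], [1, -0.2, 0, 0, 0], [1, -0.2, 0, 0, 0]]}}

```text
time_s: 4.25
ee_pos: [487.0, 106.5, 124.9]
orientation: [0.707, 0.707, 0.0, 0.0]
ft_force: [-0.3, 1.1, -0.5]
width: -0.1
gripper_force: 0.4
```

Request:
{"api": "jog_arm", "payload": {"targets": [[1, -0.2, 0, 0, 0], [1, -0.2, 0, 0, 0], [1, -0.2, 0, 0, 0], [1, -0.2, 0, 0, 0], [1, -0.2, 0, 0, 0], [1, 0, 0, 0, 0], [1, 0, 0, 0, 0], [1, 0, 0, 0, 0]]}}

```text
time_s: 4.92
ee_pos: [486.9, 82.0, 124.8]
orientation: [0.707, 0.707, 0.0, -0.0]
ft_force: [0.0, -0.4, 0.7]
width: 0.0
gripper_force: 0.0
```

Run:
```python
from h import *
print(monitor.sense()['ee_pos'])
c=cam('top'); cv2.imwrite('pics/p2.png',cv2.resize(c['color'][100:280,220:460,::-1],None,fx=3,fy=3,interpolation=cv2.INTER_CUBIC))
```

```text
[486.91314226  82.0344593  124.76507143]
```

View pics/p2.png

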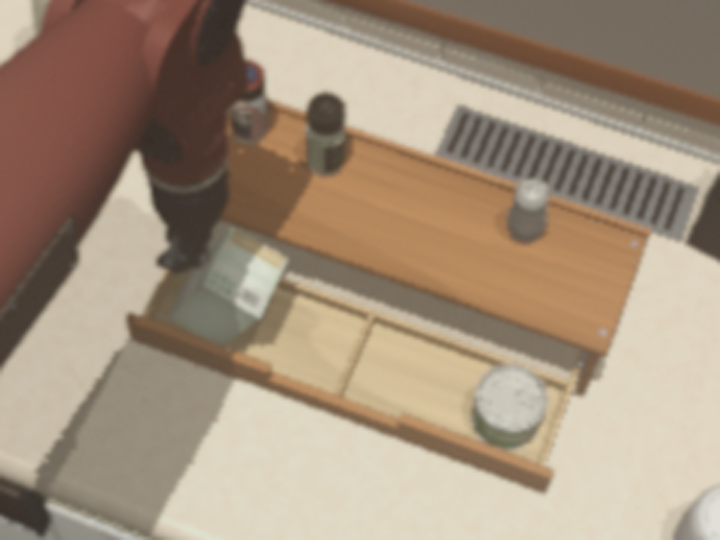

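The carton is tilting inward about its inner edge, with its top at about (245,270) and the fingers at (175,255). I'll keep pushing slowly.

Request:
{"api": "jog_arm", "payload": {"targets": [[1, -0.15, 0, 0, 0], [1, -0.15, 0, 0, 0], [1, -0.15, 0, 0, 0], [1, -0.15, 0, 0, 0], [1, -0.15, 0, 0, 0], [1, -0.15, 0, 0, 0], [1, 0, 0, 0, 0], [1, 0, 0, 0, 0]]}}

```text
time_s: 5.63
ee_pos: [486.9, 59.2, 124.8]
orientation: [0.707, 0.707, 0.0, -0.0]
ft_force: [0.7, 0.6, -0.5]
width: 0.3
gripper_force: 0.0
```

Run:
```python
from h import *
print(monitor.sense()['ee_pos'],monitor.sense()['ft_force'])
c=cam('top'); cv2.imwrite('pics/p3.png',cv2.resize(c['color'][100:280,220:460,::-1],None,fx=3,fy=3,interpolation=cv2.INTER_CUBIC))
```

```text
[486.93180973  59.23934036 124.7944645 ] [ 0.71946386  0.57034103 -0.45825466]
```

View pics/p3.png

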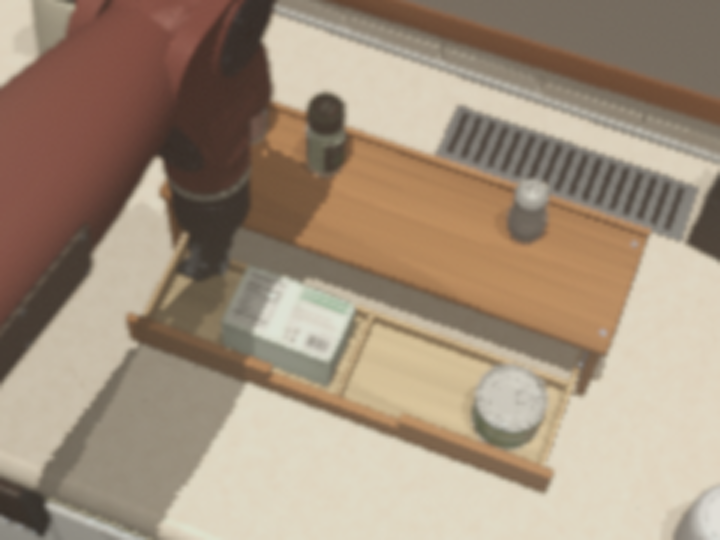

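The carton lies flat at about (290,325), short of the divider at (355,355), and the tin and the rest are unmoved. I'll check its numbers and what lies around the planned push spot.

Run:
```python
from h import *
c=cam('top'); P=cloud(c); z=P[...,2]
m=np.zeros(z.shape,bool); m[180:235,285:345]=1; m&=(z>70)&(z<90)&(P[...,0]<545)
Q=P[m]; print('carton',len(Q),Q.min(0).round(),Q.max(0).round(),np.percentile(Q[:,2],[5,50,95]))
print('spoon',plane(c,[(405,297),(428,325)],5).round())
print('counter edge',plane(c,[(300,275),(400,330)],0).round())
s=monitor.sense(); print(s['joint_pos'],s['time_s'])
```

```text
carton 850 [448. -83.  70.] [528.  42.  88.] [72.10129152 77.44294163 83.20720062]
spoon [[ 333. -378.    5.]
 [ 279. -467.    5.]]
counter edge [[ 276.  -55.    0.]
 [ 234. -396.    0.]]
[-1.45824213e-01 -2.28124726e-01 -4.15479767e-01  1.38341112e+00
  1.76928475e-04  1.42542029e+00] 5.7333
```

Request:
{"api": "jog_arm", "payload": {"targets": [[1, 0, 0, -0.5, 0], [1, 0, 0, -1, 0], [1, 0, 0, -1, 0], [1, 0, -0.5, -0.5, 0], [1, -0.6, -0.8, 0, 0], [1, -1, -0.8, 0, 0], [1, -1, -0.8, 0, 0], [1, -1, -0.8, 0, 0]]}}

```text
time_s: 6.4
ee_pos: [393.6, -30.8, 200.9]
orientation: [0.707, 0.708, 0.0, 0.001]
ft_force: [-0.3, -1.8, -0.1]
width: -0.1
gripper_force: 0.0
```

Request:
{"api": "jog_arm", "payload": {"targets": [[-1, -0.9, -0.4, 0, 0], [-1, -1, -0.4, 0, 0], [-1, -1, -0.4, 0, 0], [-1, -1, -0.4, 0, 0], [-1, -1, 0, 0, 0], [-1, -1, 0, 0, 0], [-1, -0.5, 0, 0, 0], [-1, 0, 0, 0, 0]]}}

```text
time_s: 7.07
ee_pos: [354.2, -192.2, 200.4]
orientation: [0.708, 0.706, -0.0, 0.0]
ft_force: [-0.1, 0.5, 0.1]
width: 85.4
gripper_force: 0.0
```

Request:
{"api": "jog_arm", "payload": {"targets": [[-1, 0, 0, 0.9, 0], [-1, 0, 0, 1, 0], [-1, 0, 0, 1, 0], [-1, 0, 0, 1, 0], [-1, 0, 0, 1, 0], [-1, 0, 0, 1, 0], [-1, 0, 0, 0.5, 0], [-1, 0, 0, 0, 0]]}}

```text
time_s: 7.73
ee_pos: [353.2, -187.8, 37.3]
orientation: [0.707, 0.707, 0.0, -0.002]
ft_force: [-0.8, 0.4, -0.6]
width: 85.4
gripper_force: 0.0
```

Request:
{"api": "jog_arm", "payload": {"targets": [[-1, 0, 0, 0.4, 0], [-1, 0, 0, 0.2, 0], [-1, 0, 0.2, 0, 0], [-1, 0, 0.2, 0, 0], [-1, 0, 0.2, 0, 0], [-1, 0, 0.2, 0, 0], [-1, 0, 0.2, 0, 0], [-1, 0, 0.2, 0, 0]]}}

```text
time_s: 8.4
ee_pos: [384.9, -190.6, 25.1]
orientation: [0.707, 0.707, -0.0, 0.0]
ft_force: [-3.2, -0.1, 2.4]
width: 85.5
gripper_force: 1.6
```

Run:
```python
from h import *
print(monitor.sense()['ee_pos'],monitor.sense()['ft_force'])
c=cam('top'); cv2.imwrite('pics/p4.png',cv2.resize(c['color'][100:300,240:480,::-1],None,fx=3,fy=3,interpolation=cv2.INTER_CUBIC))
```

```text
[ 384.90837647 -190.61973744   25.07178815] [-3.17465782 -0.14209938  2.4321569 ]
```

View pics/p4.png

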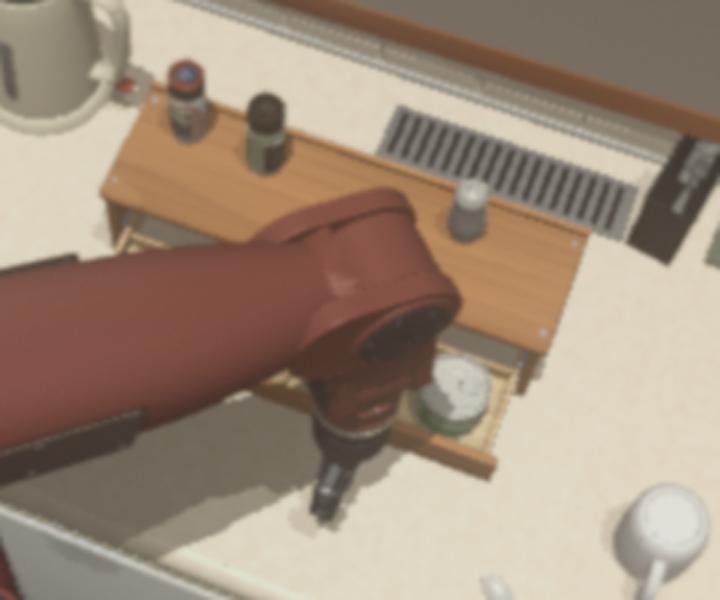

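The front finger touches the tray front at about (385,430) and the tray has started to move. The carton is hidden by the arm and the tin is upright at (455,390). I'll check the wrist's clearance to the shelf items with depth.

Run:
```python
from h import *
c=cam('top'); P=cloud(c)[150:260,300:400].reshape(-1,3)
for lo in range(140,560,40):
    q=P[(P[:,2]>lo)&(P[:,2]<=lo+40)]
    if len(q)>5: print(lo,len(q),np.percentile(q[:,0],98).round(),np.percentile(q[:,1],[2,98]).round())
```

```text
140 268 642.0 [-233.   15.]
180 213 653.0 [-229. -162.]
220 148 385.0 [-232. -162.]
260 87 378.0 [-232. -161.]
300 171 383.0 [-253. -162.]
340 288 384.0 [-253. -175.]
380 67 388.0 [-250. -186.]
420 225 382.0 [-259. -170.]
460 594 442.0 [-259. -130.]
500 2931 424.0 [-237. -103.]
540 970 320.0 [-132.  -70.]
```

Request:
{"api": "jog_arm", "payload": {"targets": [[-1, 0, 0.25, 0, 0], [-1, 0, 0.25, 0, 0], [-1, 0, 0.25, 0, 0], [-1, 0, 0.25, 0, 0], [-1, 0, 0.2, 0, 0], [-1, 0, 0.2, 0, 0], [-1, 0, 0.2, 0, 0], [-1, 0, 0.2, 0, 0]]}}

```text
time_s: 9.17
ee_pos: [429.7, -190.3, 24.6]
orientation: [0.707, 0.707, 0.0, -0.0]
ft_force: [-2.9, 3.0, 0.6]
width: 85.3
gripper_force: 1.6
```

Request:
{"api": "jog_arm", "payload": {"targets": [[-1, 0, 0.25, 0, 0], [-1, 0, 0.25, 0, 0], [-1, 0, 0.25, 0, 0], [-1, 0, 0.2, 0, 0], [-1, 0, 0.2, 0, 0], [-1, 0, 0.15, 0, 0], [-1, 0, 0.1, 0, 0], [-1, 0, 0, 0, 0]]}}

```text
time_s: 9.83
ee_pos: [465.2, -190.9, 25.1]
orientation: [0.707, 0.707, 0.0, 0.001]
ft_force: [-0.3, 0.1, 1.0]
width: 85.5
gripper_force: 0.0
```

Request:
{"api": "jog_arm", "payload": {"targets": [[-1, 0, 0.08, 0, 0], [-1, 0, 0.08, 0, 0], [-1, 0, 0.08, 0, 0], [-1, 0, 0.08, 0, 0], [-1, 0, 0, 0, 0], [-1, 0, 0, 0, 0], [-1, 0, 0, 0, 0], [-1, 0, 0, 0, 0]]}}

```text
time_s: 10.5
ee_pos: [472.5, -190.5, 24.8]
orientation: [0.707, 0.707, 0.0, 0.0]
ft_force: [0.3, -0.3, 0.9]
width: 85.6
gripper_force: 0.0
```

Request:
{"api": "jog_arm", "payload": {"targets": [[-1, 0, 0.08, 0, 0], [-1, 0, 0.08, 0, 0], [-1, 0, 0, 0, 0], [-1, 0, 0, 0, 0], [-1, 0, 0, 0, 0], [-1, 0, 0, 0, 0], [-1, 0, 0, 0, 0], [-1, 0, 0, 0, 0]]}}

```text
time_s: 11.17
ee_pos: [474.7, -190.1, 23.9]
orientation: [0.707, 0.707, -0.001, -0.002]
ft_force: [-8.8, -0.7, 1.1]
width: 85.5
gripper_force: 0.2
```

Run:
```python
from h import *
print(monitor.sense()['ee_pos'],monitor.sense()['ft_force'])
c=cam('top'); P=cloud(c); z=P[...,2]
m=np.zeros(z.shape,bool); m[150:270,255:430]=1; m&=(z>46)&(z<60)&(P[...,0]<545)&(P[...,0]>480)
Q=P[m]
for y in range(-330,150,30):
    q=Q[abs(Q[:,1]-y)<15]
    if len(q)>5: print(y,len(q),np.percentile(q[:,0],[5,50,95]).round(1))
```

```text
[ 474.73956054 -190.09570613   23.92485031] [-8.79144993 -0.69056469  1.14716797]
-330 20 [530.  535.2 540.3]
-300 33 [530.3 534.6 540.3]
-270 37 [530.  535.4 542.8]
-240 34 [530.  535.8 541.2]
```

A steady 8.8 N and a front face at x≈530 mean the tray is at its stop. I'll press once more lightly, then back off and raise.

Request:
{"api": "jog_arm", "payload": {"targets": [[-1, 0, 0.06, 0, 0], [-1, 0, 0, 0, 0], [-1, 0, 0, 0, 0], [-1, 0, -0.2, 0, 0], [-1, 0, -0.6, 0, 0], [-1, 0, -1, 0, 0], [-1, 0, -1, 0, 0], [-1, 0, -1, 0, 0]]}}

```text
time_s: 11.88
ee_pos: [382.2, -190.3, 24.7]
orientation: [0.707, 0.707, 0.0, 0.0]
ft_force: [-0.7, -0.3, 0.4]
width: 85.1
gripper_force: 0.0
```

Request:
{"api": "jog_arm", "payload": {"targets": [[-1, 0, 0, -1, 0], [-1, 0, 0, -1, 0], [-1, 0, 0, -1, 0], [-1, 0, 0, -1, 0], [-1, 1, 0, -1, 0], [-1, 1, 0, -1, 0], [-1, 1, 0, -1, 0], [-1, 1, 0, 0, 0]]}}

```text
time_s: 12.55
ee_pos: [384.5, -90.5, 204.8]
orientation: [0.707, 0.707, 0.001, 0.003]
ft_force: [1.7, -0.3, 0.7]
width: 85.0
gripper_force: 0.0
```

Request:
{"api": "jog_arm", "payload": {"targets": [[-1, 1, 0, 0, 0], [-1, 1, 0, 0, 0], [-1, 1, 0, 0, 0], [-1, 1, 0, 0, 0], [-1, 1, 0, 0, 0], [-1, 1, 0, 0, 0], [-1, 1, 0, 0, 0], [-1, 0, 0, 0, 0]]}}

```text
time_s: 13.22
ee_pos: [382.8, 87.8, 200.1]
orientation: [0.706, 0.708, 0.001, -0.0]
ft_force: [-0.0, -0.2, -0.8]
width: 85.4
gripper_force: 0.0
```

Run:
```python
from h import *
s=monitor.sense(); print(s['ee_pos'],s['ft_force'],s['time_s'])
c=cam('top','p5'); P=cloud(c); z=P[...,2]
m=np.zeros(z.shape,bool); m[150:270,255:430]=1; m&=(z>46)&(z<60)&(P[...,0]<545)&(P[...,0]>400)
Q=P[m]
for y in range(-330,150,30):
    q=Q[abs(Q[:,1]-y)<15]
    if len(q)>5: print(y,len(q),np.percentile(q[:,0],[5,50,95]).round(1))
```

```text
[382.79699884  87.79681143 200.11568647] [-0.0362064  -0.15777614 -0.793638  ] 13.2167
-330 23 [529.9 535.  542.1]
-300 40 [530.3 535.3 540.5]
-270 37 [529.2 534.7 541.6]
-240 37 [529.6 534.7 541.8]
-210 35 [530.1 534.7 540.2]
-180 34 [528.4 534.2 541. ]
-30 9 [528.1 530.6 536.4]
0 28 [528.6 532.3 537.2]
30 36 [527.2 532.6 540.2]
60 33 [526.9 532.7 539.6]
90 29 [527.6 532.7 539.5]
120 35 [526.  531.6 537.1]
```

View pics/p5.png

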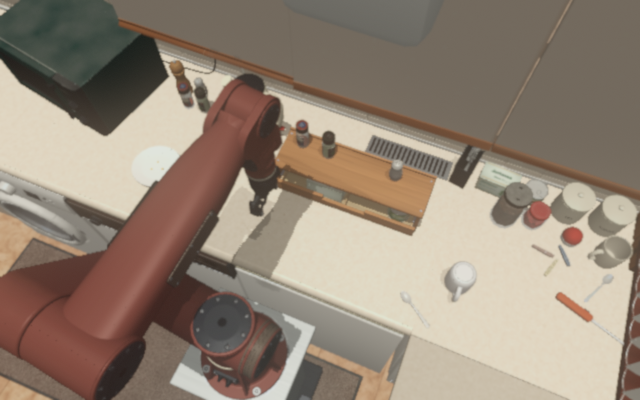

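The tray front is flush under the shelf, running from (282,187) to (415,232). The tin shows upright at (400,215), the shelf items and mug are in place, and the robot touches nothing.

```bash
python3 -c "
from bench import order
print(order.hand_in())"
```

```text
the job is handed in; nothing more can be done
None
```

The carton was tipped flat in its own bay and the tray pushed home to its stop under the shelf; the tin still stands, nothing else I could see had moved, and the job is handed in, finished at about 13 s on the robot's clock.

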